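# Find the right balance spring for the magnifier lamp

### The arm

A 6-joint arm with a two-finger parallel gripper is mounted at the origin on the work surface. World frame = base frame: x ahead of the robot, y to its left, z up, the work surface at z = 0. Lengths are in m, angles in rad, forces in N, time in s.
With the tool pointing down it reaches from about 0.425 to 0.95 m from the base axis. Payload 3.5 kg.
Tool frame: the origin (TCP) lies midway between the tips of the shut fingers; the grasp point (between the pads) lies 19 mm behind it; z points along the fingers, y is the line along which they close (so a half turn about z gives the same grasp; the last joint's range is limited). The gripper opens to 85 mm and grips with 20 to 120 N. Pads are 22 mm wide; open, the fingers measure 114 mm over their backs; the gripper's body (76 mm by 85 mm) begins 54 mm behind the grasp point. The pads swing forward as they close: fully open they stand 13 mm farther back than shut.
Start: joints at [-1.494, 0.286, 1.577, -0, 1.279, -0.15], TCP at [0.152, -0.658, 0.231] pointing down, gripper open.
Joint ranges: [-2.77, 2.77], [-0.9, 2.22], [0.21, 2.48], [-1.53, 4.67], [0.24, 2.81], [-2.84, 2.84]. Speed limits (rad/s): [2.79, 2.79, 3.14, 3.14, 3.14, 3.14].

### API

Orientations are given as a unit quaternion [x, y, z, w].
In Python, from plant import * gives the robot as it stands.
- The arm moves only by the tool move_arm, never from a script. Its argument "moves" is a list of rows, each a list of 3 entries, a list of its own where there are three numbers: the opening, from 0 (shut) to 1 (fully open), then the shift along the tool's x, y, z in m, then the turn, a rotation vector about the tool's x, y, z in rad. A call has exactly 10 rows; each row shifts and turns the commanded pose from where the row before left it, along the tool's axes as they then stand; what a row does not reach is not made up. A row lasts 1/12 s, in which the tool goes at most 41.7 mm and 7.16 degrees, less where a joint would pass 70% of its speed; a pose out of reach is approached as far as the arm can. A call is refused whole if a number of a shift passes 0.0417 or a number of a turn 0.125, either way. A call with a gripper value outside its range is refused whole. The fingers move at their own pace and stop on an object; "grip_force" is the grip in N (left out, the last holds). Time passes only in rows, so rows that do not move let the fingers close, or fill a call up. It gives the time, the measured TCP pose, the force, the opening and the grip force at its end, in the units of the state.
- get_state(): the state, without advancing time (a new reading comes with each control period).
- read_camera(name): name is "scene" or "top" or "wrist"; returns the picture (480x640x3 uint8, red, green, blue); there is no depth.
- camera_params(name): a dict with "fx", "fy", "cx", "cy" (pixels), "rvec" (rotation vector, rad) and "tvec" (3), from world to camera coordinates, as OpenCV has them; the wrist camera has in their place "tool_from_camera" (4x4, takes a point from camera to tool coordinates, whose origin is the TCP and whose axes are the flange's). Camera axes: x right, y down, z forward; pixel columns grow to the right and rows downward; lengths in m; the calibration is good to about 2 mm. The wrist camera is an equidistant fisheye: a pixel r from the principal point sees the ray r / f radians off the axis. A picture is of the moment at which its call begins: read the wrist's pose just before it. camera_params takes no time and is no camera call.
- sign_off(): hands the job in; it is judged then, once.
The state is a dict: "time": time; "qpos": joint angles; "dq": joint speeds; "joint_efforts": joint torques, N m; "eef_pos": TCP position; "tcp_rot": TCP orientation; "contact_force": force on the tool from outside, world axes, zero at the start; "wrist_torque": the same for the moment, N m; "opening": opening from 0.0 (shut) to 1.0 (fully open); "finger_force": force on a finger pad.
Only numpy, scipy, OpenCV 4.12 (cv2) and the standard library are available. Lean on these libraries where they do the work, as an engineer would, in place of code of your own. Each camera call takes 0.05 s, during which the arm holds its last target. There are 200 camera calls.

### The job

Three look-alike springs stand on the spring tester; only one is right for the magnifier lamp: it reads about 10 N on the dial when its cap is pressed down level with the red post tops. Test all three one after another, starting at the end of the row on the robot's left: press the cap straight down until it is level with the post tops or the dial reads 12 N, whichever comes first, hold it there for a second, and never load the tester past 16 N. Then stand the right spring upright, fully home in the round socket of the white lamp foot and let go, leaving the other two in their seats and the things around undisturbed.

Things in the scene. Friction and masses are not known exactly. Their poses are not given: they have to be found in the camera images.
- mark (a point): marked height, mid grey tester (base 110 x 290 x 22 mm): level with the tops of its two red-topped posts at y = -132 and +132 mm; 87 mm above the table. x: from the springs towards the dial, y: along their row, z up. Seats: round 4 mm recesses at y = -75, 0, 75 mm in one floating plate that sinks 0.25 mm per N. An unloaded cap top stands 19 mm above this point.
- dial (a joint): needle of the tester's white dial (94 mm, face up on a 32 mm high housing, 112 mm from the springs' row): 0.15 rad per N of load on the plate, so 10 N is 1.5 rad; about 0 with the three springs unloaded (one lifted off: 1.2 N less). Turns clockwise from above, 0 at the tester's +y; black strokes every 2 N, green at 9 to 11 N, red from 16 N (2.4 rad).
- spring_a_top (a point): top centre of the sliding blue cap of spring A, one of three look-alikes. Black foot 38 mm diameter, 8 high; steel coil; cap 32 mm diameter, 24 high, to be grasped round its side; cap top 70 mm above the foot's underside when unloaded. The cap slides down at most 26 mm and springs back. 120 g. z up. Stiffness differs among the three, 0.2 to 1.6 N per mm, and cannot be seen; it starts at 2 N.
- spring_b_top (a point): top centre of the sliding blue cap of spring B, one of three look-alikes. Black foot 38 mm diameter, 8 high; steel coil; cap 32 mm diameter, 24 high, to be grasped round its side; cap top 70 mm above the foot's underside when unloaded. The cap slides down at most 26 mm and springs back. 120 g. z up. Stiffness differs among the three, 0.2 to 1.6 N per mm, and cannot be seen; it starts at 2 N.
- spring_c_top (a point): top centre of the sliding blue cap of spring C, one of three look-alikes. Black foot 38 mm diameter, 8 high; steel coil; cap 32 mm diameter, 24 high, to be grasped round its side; cap top 70 mm above the foot's underside when unloaded. The cap slides down at most 26 mm and springs back. 120 g. z up. Stiffness differs among the three, 0.2 to 1.6 N per mm, and cannot be seen; it starts at 2 N.
- socket (a point): centre of the floor of the round socket (43 mm diameter, 12 mm deep) in the white lamp foot, a fixed block 100 x 100 x 30 mm with a dark tail and steel stub, 42 mm high, on its +x side. Floor 18 mm above the table, z up. A spring standing fully home has its cap top 70 mm above this point.
- pot: bystander: small white pot with orange lid, 52 mm diameter, 42 mm high; origin under its centre
- tape: bystander: clear tape roll lying flat, 56 mm diameter, 22 mm high; origin under its centre
- cleanser: bystander: small green bottle, 36 mm diameter, 85 mm high; origin under its centre
Not all that is in view belongs to the job. Leave any yellow look-alike of the part that bears spring_b_top alone.

How it is judged:
On the way, in this order (a step that is already met when the one before it is completed fails the run):
1. the spring in the left (+y) seat is tested: cap held level with the mark (within 2.5 mm), or, if it is the too stiff one, held at 10 to 16 N (((y of spring_a_top in the frame of mark between 0.045 and 0.105 m and x of spring_a_top in the frame of mark between -0.03 and 0.03 m and z of spring_a_top in the frame of mark between -0.0025 and 0.0025 m) or (y of spring_b_top in the frame of mark between 0.045 and 0.105 m and x of spring_b_top in the frame of mark between -0.03 and 0.03 m and z of spring_b_top in the frame of mark between -0.0025 and 0.0025 m) or (y of spring_c_top in the frame of mark between 0.045 and 0.105 m and x of spring_c_top in the frame of mark between -0.03 and 0.03 m and value of joint dial between 1.5 and 2.4 rad and z of spring_c_top in the frame of mark below 0.014 m))), for 0.5 s.
2. the spring in the middle seat is tested: cap held level with the mark (within 2.5 mm), or, if it is the too stiff one, held at 10 to 16 N (((y of spring_a_top in the frame of mark between -0.03 and 0.03 m and x of spring_a_top in the frame of mark between -0.03 and 0.03 m and z of spring_a_top in the frame of mark between -0.0025 and 0.0025 m) or (y of spring_b_top in the frame of mark between -0.03 and 0.03 m and x of spring_b_top in the frame of mark between -0.03 and 0.03 m and z of spring_b_top in the frame of mark between -0.0025 and 0.0025 m) or (y of spring_c_top in the frame of mark between -0.03 and 0.03 m and x of spring_c_top in the frame of mark between -0.03 and 0.03 m and value of joint dial between 1.5 and 2.4 rad and z of spring_c_top in the frame of mark below 0.014 m))), for 0.5 s.
3. the spring in the right (-y) seat is tested: cap held level with the mark (within 2.5 mm), or, if it is the too stiff one, held at 10 to 16 N (((y of spring_a_top in the frame of mark between -0.105 and -0.045 m and x of spring_a_top in the frame of mark between -0.03 and 0.03 m and z of spring_a_top in the frame of mark between -0.0025 and 0.0025 m) or (y of spring_b_top in the frame of mark between -0.105 and -0.045 m and x of spring_b_top in the frame of mark between -0.03 and 0.03 m and z of spring_b_top in the frame of mark between -0.0025 and 0.0025 m) or (y of spring_c_top in the frame of mark between -0.105 and -0.045 m and x of spring_c_top in the frame of mark between -0.03 and 0.03 m and value of joint dial between 1.5 and 2.4 rad and z of spring_c_top in the frame of mark below 0.014 m))), for 0.5 s.
4. the right spring stands in the lamp foot's socket (horizontal distance between spring_b_top and socket below 0.006 m and z of spring_b_top in the frame of socket below 0.073 m), for 0.2 s.
At the end, for the whole second after the job is handed in: the right spring stands upright (within 0.08 rad) in the lamp foot's socket, cap top within 6 mm sideways of its centre and 67 to 73 mm above its floor; the other two stand unloaded and upright (0.08 rad) in their seats, cap tops within 6 mm of their start (all of step 4 and z of spring_b_top in the frame of socket above 0.067 m and angle between each of spring_b_top, spring_a_top, spring_c_top's own z axis and vertical below 0.08 rad and distance of each of spring_a_top, spring_c_top from where it was at the start of the episode below 0.006 m); the robot touches nothing.
It fails at once if the tester is overloaded (dial above 16 N) (value of joint dial above 2.4 rad).
It fails at once if a bystander (pot, tape roll, cleanser bottle) is moved more than 30 mm (distance of any of pot, tape, cleanser from where it was at the start of the episode above 0.03 m).
It also fails if it takes over 69 s, if anything falls off the work surface, if the arm or the gripper's body presses on something with over 40 N, if the wrist force passes 120 N, or if a joint passes its speed limit or range.

## Working session

There is one attempt and no reset: what is moved stays moved. The work goes in short steps, Python scripts to look and compute and a tool call to move; the robot and the scene stay as the last step left them, time stands still between calls to the robot, and variables do not carry over. Pictures are saved under pics/ and viewed, at most 10 in all, crops included, and the job is handed in when it is done.

Besides the shell and the picture viewer there is one more tool, called after "Emit:" by a JSON object that holds its "method" and its "body". move_arm: Moves the arm, as the interface text tells. Its arguments: {"type":"object","properties":{"moves":{"type":"array"},"grip_force":{"type":"number"}},"required":["moves"]}

```bash
ls; mkdir -p pics
cat > h.py <<'E'
from plant import *
import numpy as np, cv2
from scipy.spatial.transform import Rotation as R
def save(img,n): cv2.imwrite('pics/'+n+'.png',img[:,:,::-1])
def ray(name,u,v):
    p=camera_params(name)
    if name=='wrist':
        s=get_state(); T=np.array(p['tool_from_camera'])
        a=np.array([(u-p['cx'])/p['fx'],(v-p['cy'])/p['fy']]); r=np.linalg.norm(a)
        d=np.append(a/max(r,1e-9)*np.sin(r),np.cos(r))
        Rt=R.from_quat(s['tcp_rot']).as_matrix()
        return Rt@T[:3,3]+np.array(s['eef_pos']), Rt@T[:3,:3]@d
    Rm=R.from_rotvec(p['rvec']).as_matrix(); t=np.array(p['tvec'])
    return -Rm.T@t, Rm.T@np.array([(u-p['cx'])/p['fx'],(v-p['cy'])/p['fy'],1])
def at(name,u,v,z):
    o,d=ray(name,u,v); return (o+d*(z-o[2])/d[2]).round(4)
def proj(name,P):
    p=camera_params(name)
    if name=='wrist':
        s=get_state(); T=np.array(p['tool_from_camera'])
        q=R.from_quat(s['tcp_rot']).as_matrix().T@(np.array(P)-s['eef_pos'])
        c=T[:3,:3].T@(q-T[:3,3]); th=np.arctan2(np.hypot(c[0],c[1]),c[2]); k=th/np.hypot(c[0],c[1])
        return np.array([p['cx']+p['fx']*c[0]*k,p['cy']+p['fy']*c[1]*k]).round(1)
    c=R.from_rotvec(p['rvec']).as_matrix()@np.array(P)+p['tvec']
    return np.array([p['cx']+p['fx']*c[0]/c[2],p['cy']+p['fy']*c[1]/c[2]]).round(1)
E
python3 - <<'E'
from h import *
s=get_state(); print(s)
for n in ('top','scene','wrist'): print(n,camera_params(n))
a=read_camera('top'); b=read_camera('scene'); save(a,'top0'); save(b,'scene0')
E
```

```text
pics
{'time': 0.0, 'qpos': array([-1.49399887e+00,  2.87209875e-01,  1.57818004e+00,  2.01635200e-06,
        1.27859541e+00, -1.50032686e-01]), 'dq': array([-0.00129059, -0.00056696, -0.00035563,  0.00020438,  0.00035951,
       -0.00125048]), 'joint_efforts': array([ 4.13440341e-05, -4.05978870e+01, -2.92629308e+01, -9.39733172e-05,
        5.71514087e-03,  1.21608051e-05]), 'eef_pos': array([ 0.15175755, -0.65704452,  0.22991605]), 'tcp_rot': array([ 9.93574724e-01,  1.13171716e-01,  4.47616886e-05, -1.19550040e-03]), 'contact_force': array([-1.12243768, -0.16285238,  0.76328612]), 'wrist_torque': array([-0.05301027,  0.01977185, -0.0055007 ]), 'finger_force': 0.0, 'opening': 0.9979845387596437}
top {'fx': 576.5387631257988, 'fy': 576.5387631257988, 'cx': 319.3894867207888, 'cy': 243.75959305595526, 'rvec': array([ 2.16966236, -2.11893883,  0.13390952]), 'tvec': array([0.08453842, 0.56373197, 0.97169839])}
scene {'fx': 441.40272311537586, 'fy': 441.40272311537586, 'cx': 316.92723168042016, 'cy': 239.1984553707697, 'rvec': array([ 2.18648012,  1.07495694, -0.40672676]), 'tvec': array([-0.41232699, -0.22870903,  1.23323201])}
wrist {'fx': 371.64829954431775, 'fy': 371.64829954431775, 'cx': 322.78043239723723, 'cy': 233.84402187325037, 'tool_from_camera': array([[ 2.71628324e-04, -9.53364602e-01, -3.01820911e-01,
         7.68930303e-02],
       [ 9.99999908e-01,  1.58381684e-04,  3.99683401e-04,
        -1.54008431e-04],
       [-3.33241102e-04, -3.01820992e-01,  9.53364557e-01,
        -1.42916000e-01],
       [ 0.00000000e+00,  0.00000000e+00,  0.00000000e+00,
         1.00000000e+00]])}
```

View pics/top0.png

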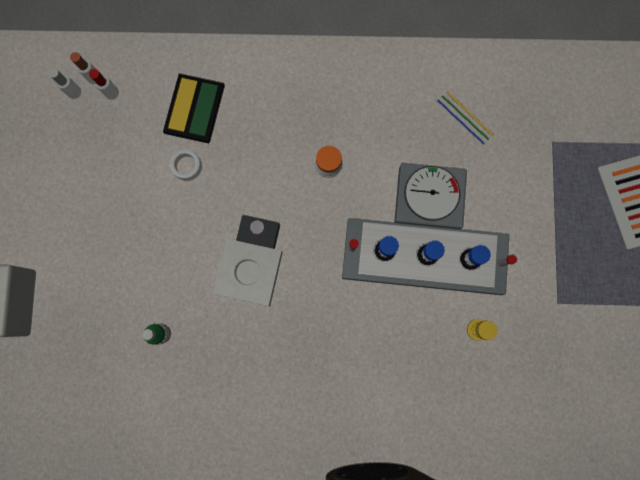

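View pics/scene0.png

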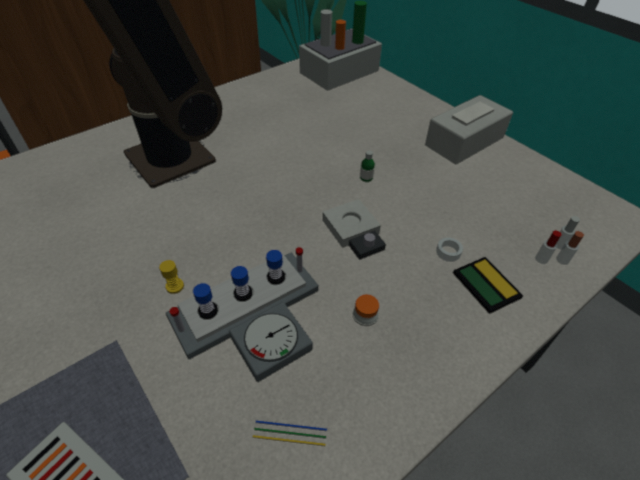

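The top picture shows the tester, with red post tops at (354,244) and (512,259). The three blue caps are near (389,245), (433,250) and (480,255), and the dial is at (432,192). The white lamp foot's socket is at (248,271). The yellow look-alike at (483,330) stands on the table off the tester, so I'll leave it alone. The pot is at (329,158), the tape at (185,165) and the cleanser at (155,334).

Run:
```python
from h import *
img=cv2.imread('pics/top0.png'); hsv=cv2.cvtColor(img,cv2.COLOR_BGR2HSV)
def blobs(m,mn=15):
    n,l,s,c=cv2.connectedComponentsWithStats(m.astype(np.uint8)); return [(c[i].round(1),s[i].tolist()) for i in range(1,n) if s[i,4]>mn]
red=((hsv[...,0]<6)|(hsv[...,0]>174))&(hsv[...,1]>150)&(hsv[...,2]>80)
print('red',[b for b in blobs(red) if 300<b[0][0]])
bl=(abs(hsv[...,0].astype(int)-112)<12)&(hsv[...,1]>130)
print('blue',blobs(bl,100))
P1=at('top',353.7,244,.087);P2=at('top',512,259.5,.087); print(P1,P2,np.linalg.norm(P1-P2))
yv=(P1-P2)/np.linalg.norm(P1-P2); m=(P1+P2)/2; xv=np.array([yv[1],-yv[0],0]); print('mark',m,'yaw',np.arctan2(-yv[0],yv[1]))
for k in (75,0,-75):
    p=m+yv*k/1000; p[2]=.106; print(k,p.round(4),proj('top',p),proj('scene',p), proj('wrist',p))
print('dial',proj('top',m+xv*.112+[0,0,.032-.087]))
print('sock',at('top',248,271,.03))
c=img[200:310,200:540]; cv2.imwrite('pics/c.png',cv2.resize(c,None,fx=2.35,fy=2.35,interpolation=cv2.INTER_CUBIC))
```

```text
red [(array([453.9, 184.5]), [450, 178, 8, 14, 54]), (array([629.3, 188.4]), [619, 184, 21, 9, 69]), (array([634.1, 216.4]), [629, 214, 11, 6, 37]), (array([353.4, 243.2]), [349, 239, 10, 9, 63]), (array([511.6, 259. ]), [507, 255, 10, 9, 64])]
blue [(array([387.9, 245.9]), [378, 236, 21, 21, 307]), (array([433.3, 250.2]), [423, 241, 21, 20, 316]), (array([478.9, 254.9]), [469, 246, 21, 20, 326])]
[0.5559 0.0399 0.087 ] [ 0.536  -0.2227  0.087 ] 0.2633529380887937
mark [ 0.54595 -0.0914   0.087  ] yaw -0.07563609072723058
75 [ 0.5516 -0.0166  0.106 ] [388.8 245.8] [272.8 254.2] [ -54.8 -131.5]
0 [ 0.5459 -0.0914  0.106 ] [434.7 250.3] [237.9 270.7] [ -29.5 -143.6]
-75 [ 0.5403 -0.1662  0.106 ] [480.8 254.8] [200.5 288.5] [   1.1 -156.3]
dial [431.5 193.5]
sock [0.5116 0.2225 0.03  ]
```

View pics/c.png

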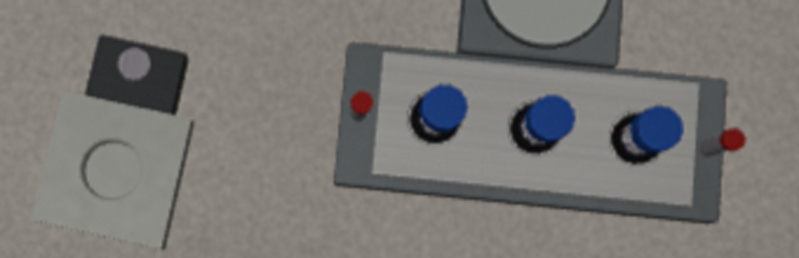

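Emit:
{"method": "move_arm", "body": {"moves": [[0,[0,0,0],[0,0,0.101]],[0,[0,0,0],[0,0,0.101]],[0,[0,0,0],[0,0,0.101]],[0,[0.0184,-0.035,0],[0,0,0]],[0,[0.0184,-0.035,0],[0,0,0]],[0,[0.0184,-0.035,0],[0,0,0]],[0,[0.0184,-0.035,0],[0,0,0]],[0,[0.0184,-0.035,0],[0,0,0]],[0,[0.0184,-0.035,0],[0,0,0]],[0,[0.0184,-0.035,0],[0,0,0]]], "grip_force": 30}}

```text
time: 0.93
eef_pos: [0.2994, -0.4211, 0.2307]
tcp_rot: [0.999, -0.038, -0.0, -0.0]
contact_force: [1.1, -0.5, 0.6]
opening: 0.002
finger_force: 0.0
```

Emit:
{"method": "move_arm", "body": {"moves": [[0,[0.0184,-0.035,0.002],[0,0,0]],[0,[0.0184,-0.035,0.002],[0,0,0]],[0,[0.0184,-0.035,0.002],[0,0,0]],[0,[0.0184,-0.035,0.002],[0,0,0]],[0,[0.0184,-0.035,0.002],[0,0,0]],[0,[0.0184,-0.035,0.002],[0,0,0]],[0,[0.0184,-0.035,0.002],[0,0,0]],[0,[0.0184,-0.035,0.002],[0,0,0]],[0,[0.0184,-0.035,0.002],[0,0,0]],[0,[0.0184,-0.035,0.002],[0,0,0]]]}}

```text
time: 1.77
eef_pos: [0.5094, -0.0862, 0.2109]
tcp_rot: [0.999, -0.038, -0.0, -0.0]
contact_force: [0.3, 0.0, 1.2]
opening: -0.002
finger_force: 0.0
```

Emit:
{"method": "move_arm", "body": {"moves": [[0,[0.009,-0.018,0.01],[0,0,0]],[0,[0.009,-0.018,0.01],[0,0,0]],[0,[0.009,-0.018,0.01],[0,0,0]],[0,[0.009,-0.018,0.01],[0,0,0]],[0,[0,0,0.01],[0,0,0]],[0,[0,0,0.01],[0,0,0]],[0,[0,0,0],[0,0,0]],[0,[0,0,0],[0,0,0]],[0,[0,0,0],[0,0,0]],[0,[0,0,0],[0,0,0]]]}}

```text
time: 2.6
eef_pos: [0.5507, -0.0201, 0.1522]
tcp_rot: [0.999, -0.039, 0.001, 0.0]
contact_force: [-0.3, 0.5, -0.0]
opening: 0.002
finger_force: 0.0
```

Run:
```python
from h import *
s=get_state(); print(s['eef_pos'],s['contact_force'])
w=read_camera('wrist'); save(w,'w1')
img=w[:,:,::-1].copy()
m=np.array([.54595,-.0914]);yv=np.array([.0755,.997])
for k in (75,0,-75):
    p=np.append(m+yv*k/1000,.106); print(proj('wrist',p))
for k in (132,-132): print('post',proj('wrist',np.append(m+yv*k/1000,.087)))
hsv=cv2.cvtColor(img,cv2.COLOR_BGR2HSV)
bl=(abs(hsv[...,0].astype(int)-112)<12)&(hsv[...,1]>130)
n,l,st,c=cv2.connectedComponentsWithStats(bl.astype(np.uint8))
print([(c[i].round(1),st[i].tolist()) for i in range(1,n) if st[i,4]>100])
```

```text
[ 0.55066829 -0.02005662  0.15222983] [-0.33827975  0.48630179 -0.02146161]
[316.6 262.4]
[448.3 261.1]
[554.5 258.3]
post [223.9 250.3]
post [598.8 247. ]
[(array([317.8, 251.6]), [290, 220, 57, 64, 2861]), (array([444.5, 250.8]), [414, 220, 61, 62, 2727]), (array([547.2, 248.9]), [520, 222, 55, 55, 2234])]
```

View pics/w1.png

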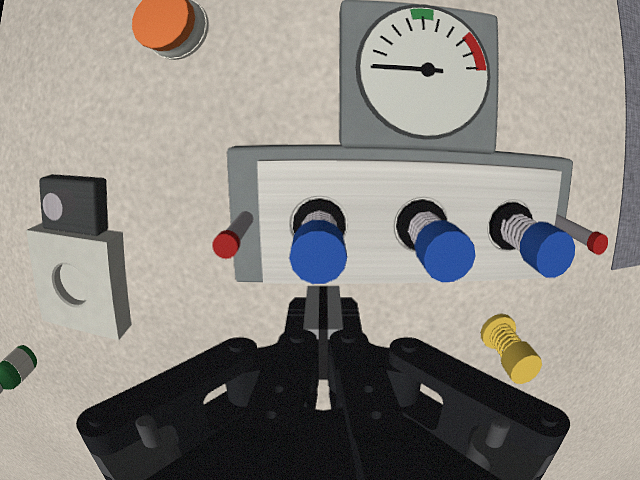

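The wrist view shows the dial needle at zero, from (428,69) to (372,66). The cap tops are near (318,256), (449,255) and (553,253), within about 2 mm of prediction. The socket is at (75,283). I'll press the left spring now.

Emit:
{"method": "move_arm", "body": {"moves": [[0,[0.001,-0.002,0.011],[0,0,0]],[0,[0.001,-0.0017,0.011],[0,0,0]],[0,[0,0,0.011],[0,0,0]],[0,[0,0,0.011],[0,0,0]],[0,[0,0,0.003],[0,0,0]],[0,[0,0,0.003],[0,0,0]],[0,[0,0,0.003],[0,0,0]],[0,[0,0,0.0015],[0,0,0]],[0,[0,0,0],[0,0,0]],[0,[0,0,0],[0,0,0]]]}}

```text
time: 3.48
eef_pos: [0.5527, -0.0156, 0.0972]
tcp_rot: [0.999, -0.038, 0.0, 0.0]
contact_force: [-1.7, 0.3, 3.0]
opening: -0.001
finger_force: 1.6
```

```bash
cat >> h.py <<'E'
m=np.array([.54595,-.0914])+np.array([.0015,-.0001]);yv=np.array([.0755,.997]);xv=np.array([.997,-.0755])
def dial(name):
    """needle angle: rectify the dial face from the wrist picture onto a plan view, dark radial sector"""
    s=get_state(); w=read_camera(name); save(w,'d_%d'%round(s['time']*100))
    c=m+xv*.112
    u0=np.array(proj('wrist',np.append(c,.034)))
    g=cv2.cvtColor(w,cv2.COLOR_RGB2GRAY).astype(float)
    # hub: adjust centre by the 2 mm systematic residual via best dark contrast
    best=None
    for dx in np.arange(-.006,.0061,.001):
      for dy in np.arange(-.004,.0041,.001):
        o=c+xv*dx+yv*dy
        for a in np.arange(-.3,2.7,.02):
            d=yv*np.cos(a)+xv*np.sin(a)
            v=np.mean([g[int(round(q[1])),int(round(q[0]))] for q in (proj2(np.append(o+d*r,.034),s) for r in (-.004,0.,.008,.016,.022,.028))])
            if best is None or v<best[0]: best=(v,a,dx,dy)
    return best
_p=camera_params('wrist');_T=np.array(_p['tool_from_camera'])
def proj2(P,s,_c={}):
    k=s['time']
    if k not in _c: _c[k]=R.from_quat(s['tcp_rot']).as_matrix().T
    q=_c[k]@(P-s['eef_pos']); c=_T[:3,:3].T@(q-_T[:3,3]); h=np.hypot(c[0],c[1]); t=np.arctan2(h,c[2])/h
    return min(max(_p['cx']+_p['fx']*c[0]*t,0),639),min(max(_p['cy']+_p['fy']*c[1]*t,0),479)
def rep():
    s=get_state(); b=dial('wrist'); print('t',s['time'],'tcp',s['eef_pos'].round(4),'F',s['contact_force'].round(1),'needle',np.round(b,3),'N',round(b[1]/.15,1))
E
python3 -c "
from h import *
rep()"
```

```text
t 3.4833 tcp [ 0.5527 -0.0156  0.0972] F [-1.7  0.3  3. ] needle [1.1e+01 5.0e-01 2.0e-03 0.0e+00] N 3.3
```

The load is about 3.3 N at 8.8 mm, so this is the soft one. I'll go down level with the mark and hold.

Emit:
{"method": "move_arm", "body": {"moves": [[0,[0,0,0.003],[0,0,0]],[0,[0,0,0.003],[0,0,0]],[0,[0,0,0.003],[0,0,0]],[0,[0,0,0.0012],[0,0,0]],[0,[0,0,0],[0,0,0]],[0,[0,0,0],[0,0,0]],[0,[0,0,0],[0,0,0]],[0,[0,0,0],[0,0,0]],[0,[0,0,0],[0,0,0]],[0,[0,0,0],[0,0,0]]]}}

```text
time: 4.37
eef_pos: [0.5525, -0.0155, 0.0866]
tcp_rot: [0.999, -0.038, -0.0, -0.0]
contact_force: [-3.4, 0.9, 5.4]
opening: -0.0
finger_force: 2.7
```

Emit:
{"method": "move_arm", "body": {"moves": [[0,[0,0,0],[0,0,0]],[0,[0,0,0],[0,0,0]],[0,[0,0,0],[0,0,0]],[0,[0,0,0],[0,0,0]],[0,[0,0,0],[0,0,0]],[0,[0,0,0],[0,0,0]],[0,[0,0,0],[0,0,0]],[0,[0,0,0],[0,0,0]],[0,[0,0,0],[0,0,0]],[0,[0,0,0],[0,0,0]]]}}

```text
time: 5.2
eef_pos: [0.5525, -0.0155, 0.0866]
tcp_rot: [0.999, -0.038, -0.0, -0.0]
contact_force: [-1.9, 1.9, 5.4]
opening: 0.005
finger_force: 2.7
```

```bash
python3 -c "
from h import *
rep()"; cp pics/d_*.png /tmp; ls pics
```

```text
t 5.2 tcp [ 0.5525 -0.0155  0.0866] F [-1.9  1.9  5.4] needle [ 7.5e+00  8.2e-01  0.0e+00 -3.0e-03] N 5.5
c.png
d_348.png
d_520.png
scene0.png
top0.png
w1.png
```

View pics/d_520.png

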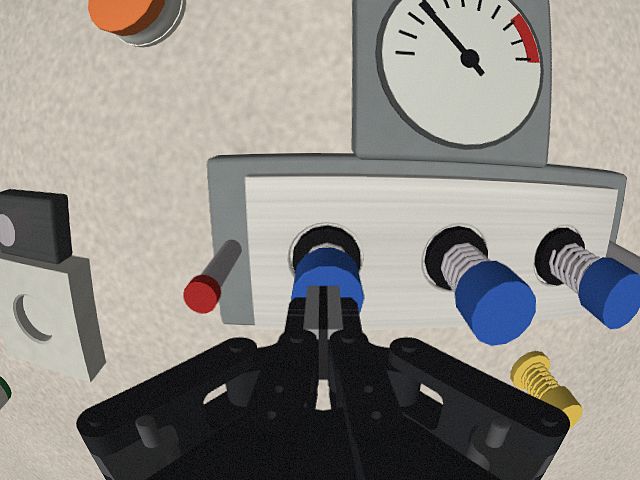

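The wrist view confirms the fingertip is on the left cap at (323,290), level with the red post top, with the needle at about 5.5 N. Next is the middle spring.

Emit:
{"method": "move_arm", "body": {"moves": [[0,[0,0,-0.018],[0,0,0]],[0,[0,0,-0.018],[0,0,0]],[0,[0,0.019,0],[0,0,0]],[0,[0,0.019,0],[0,0,0]],[0,[0,0.019,0],[0,0,0]],[0,[0,0.019,0],[0,0,0]],[0,[0,0,0],[0,0,0]],[0,[0,0,0.007],[0,0,0]],[0,[0,0,0.006],[0,0,0]],[0,[0,0,0],[0,0,0]]]}}

```text
time: 6.08
eef_pos: [0.5455, -0.0903, 0.1071]
tcp_rot: [0.999, -0.038, -0.002, -0.001]
contact_force: [-0.3, 0.2, -0.0]
opening: -0.001
finger_force: 0.0
```

Emit:
{"method": "move_arm", "body": {"moves": [[0,[0,0,0.003],[0,0,0]],[0,[0,0,0.003],[0,0,0]],[0,[0,0,0.003],[0,0,0]],[0,[0,0,0.003],[0,0,0]],[0,[0,0,0],[0,0,0]],[0,[0,0,0],[0,0,0]],[0,[0,0,0],[0,0,0]],[0,[0,0,0],[0,0,0]],[0,[0,0,0],[0,0,0]],[0,[0,0,0],[0,0,0]]]}}

```text
time: 6.92
eef_pos: [0.5472, -0.0913, 0.0984]
tcp_rot: [0.999, -0.038, 0.0, -0.0]
contact_force: [-1.8, 2.3, 4.8]
opening: -0.003
finger_force: 2.5
```

```bash
python3 -c "
from h import *
rep()"
```

```text
t 6.9167 tcp [ 0.5472 -0.0913  0.0984] F [-1.8  2.3  4.8] needle [1.9e+01 7.8e-01 4.0e-03 3.0e-03] N 5.2
```

Emit:
{"method": "move_arm", "body": {"moves": [[0,[0,0,0.003],[0,0,0]],[0,[0,0,0.003],[0,0,0]],[0,[0,0,0.003],[0,0,0]],[0,[0,0,0.002],[0,0,0]],[0,[0,0,0],[0,0,0]],[0,[0,0,0],[0,0,0]],[0,[0,0,0],[0,0,0]],[0,[0,0,0],[0,0,0]],[0,[0,0,0],[0,0,0]],[0,[0,0,0],[0,0,0]]]}}

```text
time: 7.8
eef_pos: [0.5473, -0.0911, 0.0883]
tcp_rot: [0.999, -0.038, 0.0, -0.0]
contact_force: [-3.5, 3.1, 9.4]
opening: 0.005
finger_force: 4.8
```

Emit:
{"method": "move_arm", "body": {"moves": [[0,[0,0,0],[0,0,0]],[0,[0,0,0],[0,0,0]],[0,[0,0,0],[0,0,0]],[0,[0,0,0],[0,0,0]],[0,[0,0,0],[0,0,0]],[0,[0,0,0],[0,0,0]],[0,[0,0,0],[0,0,0]],[0,[0,0,0],[0,0,0]],[0,[0,0,0],[0,0,0]],[0,[0,0,0],[0,0,0]]]}}

```text
time: 8.63
eef_pos: [0.5474, -0.0912, 0.0884]
tcp_rot: [0.999, -0.038, 0.0, -0.0]
contact_force: [-4.0, 2.6, 10.0]
opening: -0.0
finger_force: 4.8
```

```bash
python3 -c "
from h import *
rep()"
```

```text
t 8.6333 tcp [ 0.5474 -0.0912  0.0884] F [-4.   2.6 10. ] needle [ 2.0333e+01  1.4400e+00  5.0000e-03 -2.0000e-03] N 9.6
```

It reads 9.6 N at 1.4 mm above the mark, so this looks like the right one. I'll go exactly level and hold again.

Emit:
{"method": "move_arm", "body": {"moves": [[0,[0,0,0.0014],[0,0,0]],[0,[0,0,0],[0,0,0]],[0,[0,0,0],[0,0,0]],[0,[0,0,0],[0,0,0]],[0,[0,0,0],[0,0,0]],[0,[0,0,0],[0,0,0]],[0,[0,0,0],[0,0,0]],[0,[0,0,0],[0,0,0]],[0,[0,0,0],[0,0,0]],[0,[0,0,0],[0,0,0]]]}}

```text
time: 9.52
eef_pos: [0.5473, -0.0911, 0.0871]
tcp_rot: [0.999, -0.038, 0.0, -0.0]
contact_force: [-3.8, 3.4, 10.4]
opening: 0.001
finger_force: 5.1
```

Emit:
{"method": "move_arm", "body": {"moves": [[0,[0,0,0],[0,0,0]],[0,[0,0,0],[0,0,0]],[0,[0,0,-0.018],[0,0,0]],[0,[0,0,-0.018],[0,0,0]],[0,[0,0.0188,0],[0,0,0]],[0,[0,0.0188,0],[0,0,0]],[0,[0,0.0188,0],[0,0,0]],[0,[0,0.0188,0],[0,0,0]],[0,[0,0,0.006],[0,0,0]],[0,[0,0,0.006],[0,0,0]]]}}

```text
time: 10.35
eef_pos: [0.5413, -0.1672, 0.1089]
tcp_rot: [0.999, -0.039, 0.001, 0.0]
contact_force: [0.2, 0.7, 0.2]
opening: -0.0
finger_force: 0.0
```

Emit:
{"method": "move_arm", "body": {"moves": [[0,[0,0,0.003],[0,0,0]],[0,[0,0,0.003],[0,0,0]],[0,[0,0,0.003],[0,0,0]],[0,[0,0,0.002],[0,0,0]],[0,[0,0,0],[0,0,0]],[0,[0,0,0],[0,0,0]],[0,[0,0,0],[0,0,0]],[0,[0,0,0],[0,0,0]],[0,[0,0,0],[0,0,0]],[0,[0,0,0],[0,0,0]]]}}

```text
time: 11.18
eef_pos: [0.5417, -0.1661, 0.0999]
tcp_rot: [0.999, -0.037, 0.0, 0.001]
contact_force: [-3.2, 0.1, 7.4]
opening: -0.004
finger_force: 4.1
```

```bash
python3 -c "
from h import *
rep()"
```

```text
t 11.1833 tcp [ 0.5417 -0.1661  0.0999] F [-3.2  0.1  7.4] needle [2.05e+01 1.20e+00 1.00e-03 1.00e-03] N 8.0
```

8 N at 6 mm, so this is the stiff one. I'll press 3.7 mm more, to about 12 N, and hold.

Emit:
{"method": "move_arm", "body": {"moves": [[0,[0,0,0.0015],[0,0,0]],[0,[0,0,0.0015],[0,0,0]],[0,[0,0,0.0007],[0,0,0]],[0,[0,0,0],[0,0,0]],[0,[0,0,0],[0,0,0]],[0,[0,0,0],[0,0,0]],[0,[0,0,0],[0,0,0]],[0,[0,0,0],[0,0,0]],[0,[0,0,0],[0,0,0]],[0,[0,0,0],[0,0,0]]]}}

```text
time: 12.07
eef_pos: [0.5419, -0.1662, 0.097]
tcp_rot: [0.999, -0.037, 0.0, 0.001]
contact_force: [-4.5, 0.8, 11.1]
opening: 0.002
finger_force: 5.7
```

```bash
python3 -c "
from h import *
rep()"
```

```text
t 12.0667 tcp [ 0.5419 -0.1662  0.097 ] F [-4.5  0.8 11.1] needle [18.167  1.72   0.     0.   ] N 11.5
```

Emit:
{"method": "move_arm", "body": {"moves": [[0,[0,0,0],[0,0,0]],[0,[0,0,0],[0,0,0]],[0,[0,0,0],[0,0,0]],[0,[0,0,0],[0,0,0]],[0,[0,0,0],[0,0,0]],[0,[0,0,0],[0,0,0]],[0,[0,0,0],[0,0,0]],[0,[0,0,0],[0,0,0]],[0,[0,0,0],[0,0,0]],[0,[0,0,0],[0,0,0]]]}}

```text
time: 12.95
eef_pos: [0.5419, -0.1663, 0.097]
tcp_rot: [0.999, -0.037, 0.0, 0.001]
contact_force: [-4.0, 0.7, 11.7]
opening: 0.001
finger_force: 5.7
```

Held at 11.5 N. The middle spring is the right one (10.4 N level with the mark). I'll lift, move over the middle, open partly and look.

Emit:
{"method": "move_arm", "body": {"moves": [[0,[0,0,-0.017],[0,0,0]],[0,[0,0,-0.017],[0,0,0]],[0,[0,0,-0.017],[0,0,0]],[0,[0,-0.0188,-0.008],[0,0,0]],[0,[0,-0.0188,0],[0,0,0]],[0.6,[0,-0.0188,0],[0,0,0]],[0.6,[0,-0.0188,0],[0,0,0]],[0.6,[0,0,0],[0,0,0]],[0.6,[0,0,0],[0,0,0]],[0.6,[0,0,0],[0,0,0]]]}}

```text
time: 13.78
eef_pos: [0.5467, -0.0912, 0.1532]
tcp_rot: [0.999, -0.038, -0.0, 0.0]
contact_force: [0.1, -0.2, -0.0]
opening: 0.6
finger_force: 0.0
```

Run:
```python
from h import *
s=get_state(); print(s['eef_pos'],s['opening'])
w=read_camera('wrist'); save(w,'w2'); t=read_camera('top'); save(t,'top2')
for k in (75,0,-75):
    print('cap',proj('wrist',np.append(m+yv*k/1000,.106)))
for k in (132,-132): print('post',proj('wrist',np.append(m+yv*k/1000,.087)))
print('sock',proj('wrist',[.5116,.2225,.03]), 'tcp',proj('wrist',s['eef_pos']))
```

```text
[ 0.54674524 -0.09117839  0.15316197] 0.6000887767385794
cap [191.6 260.6]
cap [321.9 261.6]
cap [452.5 260.4]
post [123.3 248.4]
post [521.  248.1]
sock [ 22.5 281.5] tcp [321.1 303.4]
```

View pics/w2.png

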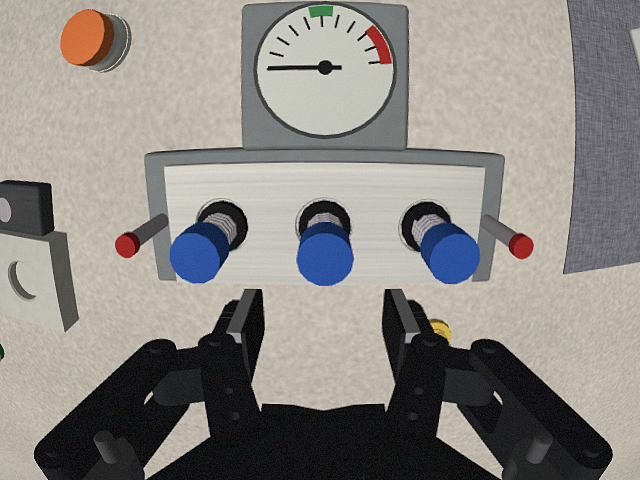

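The needle is back at zero and the three caps are upright in their seats, at about (199,252), (325,257) and (450,253). The fingers straddle the middle one, so I'll descend and grip.

Emit:
{"method": "move_arm", "body": {"moves": [[0.6,[0.001,0.0004,0.012],[0,0,0]],[0.6,[0.001,0.0004,0.012],[0,0,0]],[0.6,[0,0,0.012],[0,0,0]],[0.6,[0,0,0.012],[0,0,0]],[0.6,[0,0,0.012],[0,0,0]],[0.6,[0,0,0.012],[0,0,0]],[0.6,[0,0,0.008],[0,0,0]],[0.6,[0,0,0],[0,0,0]],[0.6,[0,0,0],[0,0,0]],[0.6,[0,0,0],[0,0,0]]], "grip_force": 30}}

```text
time: 14.72
eef_pos: [0.5493, -0.0925, 0.074]
tcp_rot: [0.999, -0.038, 0.001, 0.0]
contact_force: [-0.4, 0.3, 0.1]
opening: 0.6
finger_force: 0.0
```

Emit:
{"method": "move_arm", "body": {"moves": [[0.45,[0,0,0],[0,0,0]],[0.4,[0,0,0],[0,0,0]],[0.35,[0,0,0],[0,0,0]],[0.2,[0,0,0],[0,0,0]],[0.2,[0,0,0],[0,0,0]],[0.2,[0,0,0],[0,0,0]],[0.2,[0,0,0],[0,0,0]],[0.2,[0,0,0],[0,0,0]],[0.2,[0,0,0],[0,0,0]],[0.2,[0,0,0],[0,0,0]]]}}

```text
time: 15.55
eef_pos: [0.5492, -0.0925, 0.0738]
tcp_rot: [0.999, -0.038, 0.001, 0.0]
contact_force: [0.8, 0.5, 2.7]
opening: 0.362
finger_force: 29.7
```

Gripped: opening 0.362 is about 31 mm, which fits the 32 mm cap. I'll lift and carry towards the lamp foot.

Emit:
{"method": "move_arm", "body": {"moves": [[0.2,[0,0,-0.006],[0,0,0]],[0.2,[0,0,-0.012],[0,0,0]],[0.2,[0,0,-0.018],[0,0,0]],[0.2,[0,0,-0.02],[0,0,0]],[0.2,[0,0,-0.02],[0,0,0]],[0.2,[0,0,-0.02],[0,0,0]],[0.2,[0,0,-0.004],[0,0,0]],[0.2,[0,0,0],[0,0,0]],[0.2,[-0.003,-0.012,0],[0,0,0]],[0.2,[-0.006,-0.024,0],[0,0,0]]]}}

```text
time: 16.38
eef_pos: [0.5416, -0.0564, 0.1718]
tcp_rot: [0.999, -0.04, -0.001, -0.0]
contact_force: [0.7, 0.1, -1.1]
opening: 0.363
finger_force: 29.9
```

Emit:
{"method": "move_arm", "body": {"moves": [[0.2,[-0.007,-0.028,0],[0,0,0]],[0.2,[-0.007,-0.028,0],[0,0,0]],[0.2,[-0.007,-0.028,0],[0,0,0]],[0.2,[-0.007,-0.028,0],[0,0,0]],[0.2,[-0.007,-0.028,0],[0,0,0]],[0.2,[-0.007,-0.028,0],[0,0,0]],[0.2,[-0.007,-0.024,0],[0,0,0]],[0.2,[-0.003,-0.012,0],[0,0,0]],[0.2,[0,0,0],[0,0,0]],[0.2,[0,0,0],[0,0,0]]]}}

```text
time: 17.22
eef_pos: [0.5052, 0.1519, 0.1722]
tcp_rot: [0.999, -0.037, -0.001, 0.0]
contact_force: [0.5, 0.7, -0.5]
opening: 0.368
finger_force: 30.1
```

Run:
```python
from h import *
s=get_state(); print(s['eef_pos'],s['opening'],s['contact_force'])
w=read_camera('wrist'); save(w,'w3'); t=read_camera('top'); save(t,'top3')
print('sock',proj('wrist',[.5116,.2225,.03]), 'top',proj('top',[.5116,.2225,.03]))
for k in (75,0,-75): print('cap',proj('wrist',np.append(m+yv*k/1000,.106)))
z=s['eef_pos']+[0,0,.032]; print('held cap',proj('wrist',z),'foot',proj('wrist',z-[0,0,.07]))
```

```text
[0.50524483 0.15188003 0.17220806] 0.3675693154902746 [ 0.4848213   0.71001182 -0.52088641]
sock [233.9 217.6] top [248. 271.]
cap [569.9 162.6]
cap [639.7 171.1]
cap [688.8 178.6]
held cap [320.  346.2] foot [320.8 270.2]
```

View pics/w3.png

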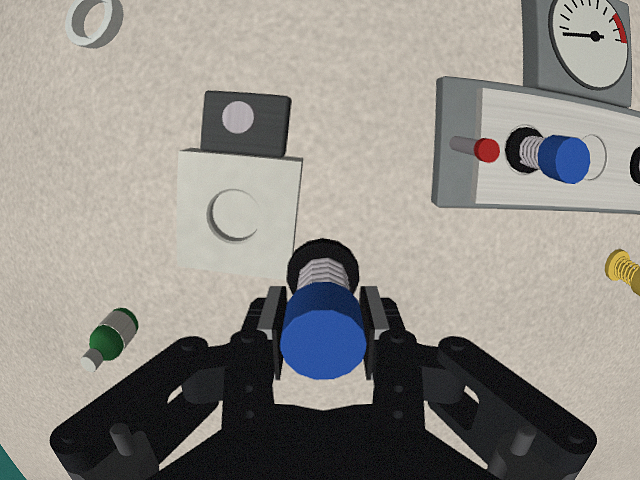

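The wrist view shows spring B upright in the fingers, with its foot centred at (323,~268). The socket ring is at about (234,215). Springs A and C are still in their seats, and the cleanser at (115,335) is clear. Now I'll measure the foot and socket consistently from this one picture.

Run:
```python
from h import *
img=cv2.imread('pics/w3.png'); g=cv2.cvtColor(img,cv2.COLOR_BGR2GRAY).astype(float)
s=get_state(); e=s['eef_pos']; th=np.linspace(0,2*np.pi,90,endpoint=False)
from scipy.optimize import minimize
# socket: gradient across rim circle radius 21.5mm at z .03
gb=cv2.GaussianBlur(g,(0,0),1)
def samp(P): 
    q=np.array([proj2(p,s) for p in P],np.float32); return cv2.remap(gb.astype(np.float32),q[:,:1],q[:,1:],cv2.INTER_LINEAR)[:,0]
def ring(c,r,z,a): return np.c_[c[0]+r*np.cos(a),c[1]+r*np.sin(a),np.full(len(a),z)]
best=[]
for dx in np.arange(-.005,.0051,.0005):
  for dy in np.arange(-.005,.0051,.0005):
    c=[.5116+dx,.2225+dy]
    best.append((np.mean(abs(samp(ring(c,.0225,.03,th))-samp(ring(c,.0205,.03,th)))),c))
best.sort(key=lambda b:-b[0]); print('socket',best[0],best[1],best[2])
# foot: dark inside, bright outside on far (+x) arc, at top-rim height and bottom
a=np.linspace(-1.1,1.1,40)
for z,n in ((e[2]-.03,'top'),(e[2]-.038,'bot')):
  b=[]
  for dx in np.arange(-.006,.0061,.0005):
    for dy in np.arange(-.004,.0041,.0005):
      c=[e[0]+dx,e[1]+dy]; b.append((np.mean(samp(ring(c,.020,z,a))-samp(ring(c,.018,z,a))),dx,dy))
  b.sort(reverse=True); print(n,b[0],b[1])
```

```text
socket (np.float32(33.087406), [np.float64(0.5156000000000001), np.float64(0.2185)]) (np.float32(32.548756), [np.float64(0.5151), np.float64(0.2185)]) (np.float32(32.050888), [np.float64(0.5156000000000001), np.float64(0.219)])
top (np.float32(156.29239), np.float64(0.0005000000000000056), np.float64(0.0)) (np.float32(151.76302), np.float64(0.001000000000000006), np.float64(0.0))
bot (np.float32(155.85388), np.float64(-0.0019999999999999966), np.float64(0.0)) (np.float32(155.23726), np.float64(-0.0019999999999999966), np.float64(0.0005000000000000004))
```

The socket fit disagrees with the first estimate by 5 mm, so I'll check with an overlay.

Run:
```python
from h import *
img=cv2.imread('pics/w3.png'); s=get_state(); k=6
c0=cv2.resize(img[170:260,170:300],None,fx=k,fy=k,interpolation=cv2.INTER_CUBIC)
th=np.linspace(0,2*np.pi,120)
for c,col in (([.5116,.2225],(0,0,255)),([.5136,.222],(0,160,0))):
    q=np.array([proj2(np.array([c[0]+.0215*np.cos(a),c[1]+.0215*np.sin(a),.03]),s) for a in th])
    cv2.polylines(c0,[((q-[170,170]+.5)*k).astype(np.int32)],True,col,1)
cv2.imwrite('pics/ov.png',c0)
```

```text
(no output)
```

View pics/ov.png

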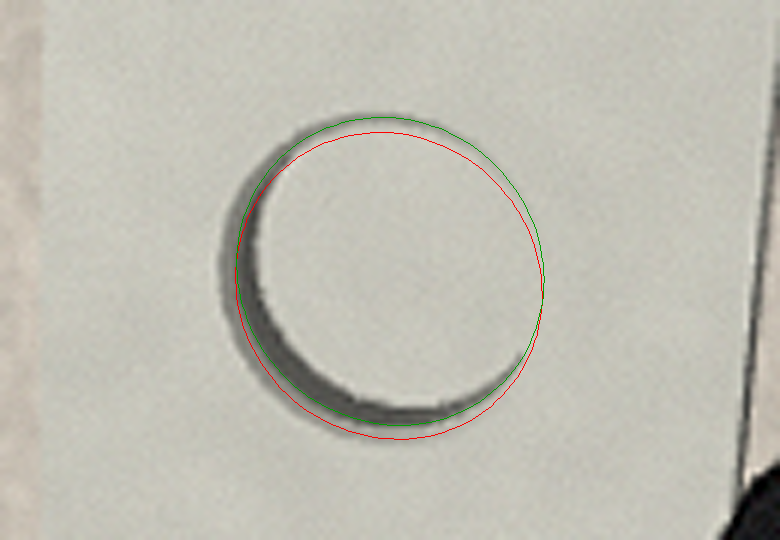

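The visible outer rim, including its bevel, gives a socket centre of about (0.513, 0.223) in wrist measurements. The foot's offset from the TCP is about (-2, 0) mm, which puts the TCP target at (0.515, 0.2225). The top-camera relative estimate agrees within 1 mm.

Emit:
{"method": "move_arm", "body": {"moves": [[0.2,[0.0009,-0.0142,0],[0,0,0]],[0.2,[0.0009,-0.0142,0],[0,0,0]],[0.2,[0.0009,-0.0142,0],[0,0,0]],[0.2,[0.0008,-0.0142,0.01],[0,0,0]],[0.2,[0.0008,-0.0142,0.018],[0,0,0]],[0.2,[0,0,0.02],[0,0,0]],[0.2,[0,0,0.02],[0,0,0]],[0.2,[0,0,0.019],[0,0,0]],[0.2,[0,0,0.008],[0,0,0]],[0.2,[0,0,0],[0,0,0]]]}}

```text
time: 18.15
eef_pos: [0.5145, 0.2205, 0.0758]
tcp_rot: [0.999, -0.039, -0.003, 0.001]
contact_force: [0.5, 0.3, -1.5]
opening: 0.367
finger_force: 30.2
```

Emit:
{"method": "move_arm", "body": {"moves": [[0.2,[0,0,0],[0,0,0]],[0.2,[0,0,0],[0,0,0]],[0.2,[0,0,0],[0,0,0]],[0.2,[0,0,0],[0,0,0]],[0.2,[0,0,0],[0,0,0]],[0.2,[0,0,0],[0,0,0]],[0.2,[0,0,0],[0,0,0]],[0.2,[0,0,0],[0,0,0]],[0.2,[0,0,0],[0,0,0]],[0.2,[0,0,0],[0,0,0]]]}}

```text
time: 18.98
eef_pos: [0.5159, 0.2221, 0.0785]
tcp_rot: [0.999, -0.038, -0.0, -0.0]
contact_force: [-0.5, 0.3, -1.7]
opening: 0.363
finger_force: 30.2
```

Run:
```python
from h import *
s=get_state(); print(s['eef_pos'].round(4),s['contact_force'].round(2),s['opening'])
w=read_camera('wrist'); save(w,'w4')
c=cv2.resize(w[130:430,150:480],None,fx=1.8,fy=1.8,interpolation=cv2.INTER_CUBIC); save(c,'w4c')
```

```text
[0.5159 0.2221 0.0785] [-0.53  0.28 -1.73] 0.363168720803815
```

View pics/w4c.png

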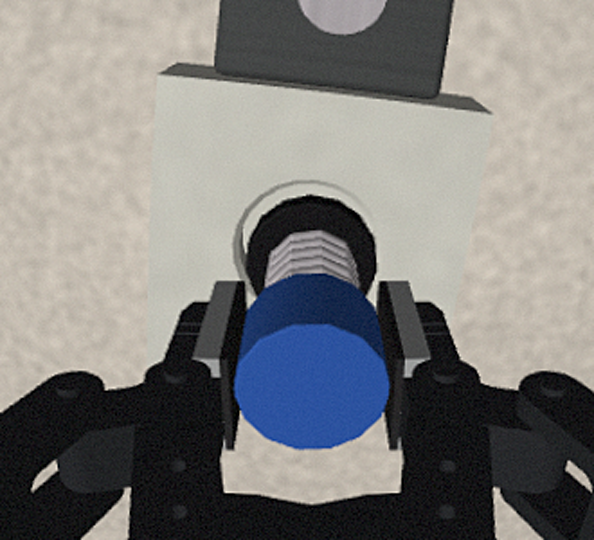

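Run:
```python
from h import *
s=get_state(); e=s['eef_pos']
# x of foot centre / socket centre from far edges in picture, along u of each centre
for n,u,v,z,r in (('foot bottom',150+312.5/1.8,130+196/1.8,e[2]-.038,.019),('rim outer',150+308/1.8,130+180/1.8,.03,.023)):
    p=at('wrist',u,v,z); print(n,p,'centre x',p[0]-r)
for n,ul,ur,v,z in (('foot',150+248/1.8,150+377/1.8,130+250/1.8,e[2]-.038),):
    a,b=at('wrist',ul,v,z),at('wrist',ur,v,z); print(n,a,b,(a+b)/2)
print('rim left',at('wrist',150+233/1.8,130+240/1.8,.03))
```

```text
foot bottom [0.5327 0.2203 0.0405] centre x 0.5136999999999999
rim outer [0.5343 0.2215 0.03  ] centre x 0.5113
foot [0.5174 0.2405 0.0405] [0.5145 0.2027 0.0405] [0.51595 0.2216  0.0405 ]
rim left [0.5167 0.2462 0.03  ]
```

The foot is about 1.5 mm off in both x and y, so I'll correct and lower.

Emit:
{"method": "move_arm", "body": {"moves": [[0.2,[-0.0016,-0.0014,0],[0,0,0]],[0.2,[0,0,0],[0,0,0]],[0.2,[0,0,0.004],[0,0,0]],[0.2,[0,0,0.004],[0,0,0]],[0.2,[0,0,0.003],[0,0,0]],[0.2,[0,0,0.003],[0,0,0]],[0.2,[0,0,0.002],[0,0,0]],[0.2,[0,0,0],[0,0,0]],[0.2,[0,0,0],[0,0,0]],[0.2,[0,0,0],[0,0,0]]]}}

```text
time: 19.87
eef_pos: [0.5146, 0.2236, 0.0627]
tcp_rot: [0.999, -0.038, 0.0, -0.0]
contact_force: [-0.2, 0.3, -1.5]
opening: 0.367
finger_force: 30.2
```

Emit:
{"method": "move_arm", "body": {"moves": [[0.2,[0,0,0.002],[0,0,0]],[0.2,[0,0,0.002],[0,0,0]],[0.2,[0,0,0.002],[0,0,0]],[0.2,[0,0,0],[0,0,0]],[0.2,[0,0,0],[0,0,0]],[0.2,[0,0,0],[0,0,0]],[0.2,[0,0,0],[0,0,0]],[0.2,[0,0,0],[0,0,0]],[0.2,[0,0,0],[0,0,0]],[0.2,[0,0,0],[0,0,0]]]}}

```text
time: 20.7
eef_pos: [0.5145, 0.2236, 0.0566]
tcp_rot: [0.999, -0.038, 0.0, -0.0]
contact_force: [0.2, -0.1, -0.8]
opening: 0.367
finger_force: 30.3
```

Emit:
{"method": "move_arm", "body": {"moves": [[0.2,[0,0,0.001],[0,0,0]],[0.2,[0,0,0.001],[0,0,0]],[0.2,[0,0,0],[0,0,0]],[0.2,[0,0,0],[0,0,0]],[0.2,[0,0,0],[0,0,0]],[0.2,[0,0,0],[0,0,0]],[0.2,[0,0,0],[0,0,0]],[0.2,[0,0,0],[0,0,0]],[0.2,[0,0,0],[0,0,0]],[0.2,[0,0,0],[0,0,0]]]}}

```text
time: 21.53
eef_pos: [0.5146, 0.2236, 0.0546]
tcp_rot: [0.999, -0.038, 0.0, -0.0]
contact_force: [-1.1, 0.1, 2.6]
opening: 0.362
finger_force: 30.5
```

There is floor contact, with about 3 N on the preloaded spring, so it is home. I'll release and rise straight up.

Emit:
{"method": "move_arm", "body": {"moves": [[0.38,[0,0,0],[0,0,0]],[0.42,[0,0,0],[0,0,0]],[0.46,[0,0,0],[0,0,0]],[0.5,[0,0,0],[0,0,0]],[0.55,[0,0,0],[0,0,0]],[0.6,[0,0,0],[0,0,0]],[0.65,[0,0,0],[0,0,0]],[0.65,[0,0,0],[0,0,0]],[0.65,[0,0,0],[0,0,0]],[0.65,[0,0,0],[0,0,0]]]}}

```text
time: 22.37
eef_pos: [0.5145, 0.2236, 0.0546]
tcp_rot: [0.999, -0.038, 0.0, -0.0]
contact_force: [-0.3, -0.3, -0.1]
opening: 0.647
finger_force: 0.0
```

Emit:
{"method": "move_arm", "body": {"moves": [[0.65,[0,0,-0.005],[0,0,0]],[0.65,[0,0,-0.01],[0,0,0]],[0.65,[0,0,-0.015],[0,0,0]],[0.65,[0,0,-0.015],[0,0,0]],[0.65,[0,0,-0.02],[0,0,0]],[0.65,[0,0,-0.02],[0,0,0]],[0.65,[0,0,-0.015],[0,0,0]],[0.65,[0,0,0],[0,0,0]],[0.65,[0,0,0],[0,0,0]],[0.65,[0,0,0],[0,0,0]]]}}

```text
time: 23.2
eef_pos: [0.5139, 0.2234, 0.154]
tcp_rot: [0.999, -0.038, -0.0, 0.0]
contact_force: [-0.5, -0.1, 0.0]
opening: 0.652
finger_force: 0.0
```

Run:
```python
from h import *
s=get_state(); print(s['time'],s['eef_pos'].round(4),s['contact_force'].round(2))
w=read_camera('wrist'); save(w,'w5')
print(proj('wrist',[.5127,.2235,.088]),proj('wrist',[.5127,.2235,.026]))
```

```text
23.2 [0.5139 0.2234 0.154 ] [-0.53 -0.11  0.04]
[322.5 252.5] [322.5 223.7]
```

View pics/w5.png

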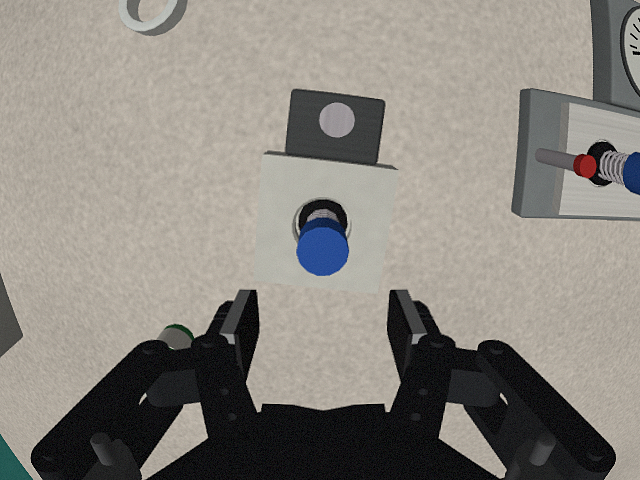

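The spring stands upright in the socket and is free of the fingers. Its cap top is at about (323,250) against a predicted (322,252), with the foot down inside the rim at (323,218). Signing off.

```bash
python3 -c "
from plant import *
print(sign_off())"
```

```text
the job is handed in; nothing more can be done
None
```

I tested all three springs in order from the left: about 5.5 N (soft), 10.4 N (right) and 11.5 N (too stiff). The middle one now stands home and released in the lamp foot's socket, the job is handed in, and no verdict came back.

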